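Gap-gauge the amplifier pillars

TASK

Check the three aluminium pillars from the grey mat in the gap gauge: stand each one on the gauge's open bed and slide it along the bed into the gap between the steel jaws. A pillar that fits goes on through the gap and is left standing in the green-walled bay behind it; one that stops at the jaws is too thick and must not be forced through or put in the bay, so stand it in the red tray. Pillars may reach the bay only through the gap, never by being lowered in from above, and the reel, screwdriver and fan stay where they are.

Things in the scene. Friction and masses are not known exactly. Their poses are not given: they have to be found in the camera images.
- pillar_a: upright aluminium pillar, about 75 g: round barrel 28 mm high at the bottom, above it a stem 18 mm in diameter (28 to 64 mm height) to grip, brass stud 10 mm in diameter on top (to 70 mm). The barrel is right (25 mm diameter) or oversize (29.5 mm): only the gauge tells, names and places do not. Origin: centre of its underside, z up its axis
- pillar_b: upright aluminium pillar, about 75 g: round barrel 28 mm high at the bottom, above it a stem 18 mm in diameter (28 to 64 mm height) to grip, brass stud 10 mm in diameter on top (to 70 mm). The barrel is right (25 mm diameter) or oversize (29.5 mm): only the gauge tells, names and places do not. Origin: centre of its underside, z up its axis
- pillar_c: upright aluminium pillar, about 75 g: round barrel 28 mm high at the bottom, above it a stem 18 mm in diameter (28 to 64 mm height) to grip, brass stud 10 mm in diameter on top (to 70 mm). The barrel is right (25 mm diameter) or oversize (29.5 mm): only the gauge tells, names and places do not. Origin: centre of its underside, z up its axis
- mat: flat grey mat fixed on the bench, 220 x 110 x 4 mm (x, y, z), on which the three pillars stand in a rough row along its x axis, about 70 mm apart. Origin: centre of its underside, on the bench
- gauge: gap gauge fixed to the bench. Origin: on the bench under the middle of the gap; the lane runs along x (pillars enter from -x and go to +x), z up. Flat bed 6 mm thick, x = -85 to 130 mm, 90 mm wide, open without walls before x = -33 mm
- gap (a point): middle of the 27 mm gap between the two steel jaws, on the bed's surface; axes as the gauge. Jaws: x = -6 to 6 mm, tops 22 mm above the bed. Before them 45 degree faces funnel in, 69 mm wide at x = -27 mm. An oversize pillar stops on them with its axis at about x = -13 mm
- bay (a point): middle of the bay behind the jaws, on the bed's surface, 64 mm beyond the gap's middle; axes as the gauge. Inside, the bay is 116 mm long (x) and 72 mm wide (y); green walls, tops 20 mm above the bed
- tray: red open tray fixed on the bench, 120 x 120 mm, walls 4 mm thick and 25 mm high, floor about 4 mm thick. Origin: centre of its underside, on the bench
- reel: bystander: blue solder reel standing on the bench, 56 mm diameter, 38 mm high. Origin: centre of its underside
- screwdriver: bystander: red screwdriver lying on the bench, 170 mm long along its x axis. Leave it alone
- fan: bystander: black square fan, 25 x 60 x 60 mm, standing on the bench. Origin: centre of its underside

How it is judged:
By the outcome, as a careful person would: the job done as asked, in the order asked, and still so for the second after the job is handed in, with the robot touching nothing.
It also fails if it takes over 72 s, if anything falls off the work surface, if the arm or the gripper's body presses on something with over 40 N, if the wrist force passes 120 N, or if a joint passes its speed limit or range.

ROBOT

A 6-joint arm with a two-finger parallel gripper is mounted at the origin on the work surface. World frame = base frame: x ahead of the robot, y to its left, z up, the work surface at z = 0. Lengths are in m, angles in rad, forces in N, time in s.
With the tool pointing down it reaches from about 0.325 to 0.775 m from the base axis. Payload 5.5 kg.
Tool frame: the origin (TCP) lies on the centre line of the jaws, within the pads' length; the fingertips stand 22 mm ahead of it and the grasp point (between the pads) lies 3 mm ahead of it; z points along the fingers, y is the line along which they close (so a half turn about z gives the same grasp; the last joint's range is limited). The gripper opens to 88 mm and grips with 3 to 60 N. Pads are 20 mm wide; open, the fingers measure 115 mm over their backs; the gripper's body (75 mm by 178 mm) begins 61 mm behind the grasp point.
Start: joints at [1.267, 0.091, 1.231, -0, 1.82, -0.057], TCP at [0.147, 0.582, 0.245] pointing down, gripper open.
Joint ranges: [-2.87, 2.87], [-0.86, 2.18], [0.17, 2.46], [-1.51, 4.65], [0.06, 2.69], [-2.65, 2.65]. Speed limits (rad/s): [2.57, 2.57, 3.01, 3.14, 3.14, 3.14].

INTERFACE

Orientations are given as a unit quaternion [w, x, y, z].
In Python, from plant import bot, capture gives the robot as it stands (bot), with the cameras as plain functions.
- The arm moves only by the shell command python3 drive.py 'ROWS'. ROWS is a JSON list that holds a single list of rows (three levels of brackets), with 1 to 10 rows, each of 5 numbers: dx, dy, dz in m, then a turn about the tool's z in rad, then the opening from 0.0 (shut) to 1.0 (fully open); each row shifts and turns the commanded pose from where the row before left it, along the tool's axes as they then stand; what a row does not reach is not made up. A row lasts 1/8 s, in which the tool goes at most 0.0625 m and 0.188 rad, less where a joint would pass 70% of its speed; a pose out of reach is approached as far as the arm can. The fingers move at their own pace and stop on an object; the grip force is fixed at half the most. Time passes only in rows, so rows that do not move let the fingers close. It prints the time, the measured TCP pose, the force, the opening and the grip force at its end. Input that does not fit is refused with a message, and nothing moves.
- bot.read_state(): the state, without advancing time (a new reading comes with each control period).
- capture(name): name is "scene" or "top"; returns a dict with "color" (384x512x3 uint8, red, green, blue), "K" (3x3 intrinsics, pixels), "position" and "attitude" of the camera in the world. Camera axes: x right, y down, z forward; pixel columns grow to the right and rows downward; lengths in m; the calibration is good to about 2 mm. A picture is of the moment at which its call begins. There is no depth.
- bot.job_done(): hands the job in; it is judged then, once.
The state is a dict: "clock": time; "joint_pos": joint angles; "qvel": joint speeds; "effort": joint torques, N m; "tcp_pos": TCP position; "tcp_rot": TCP orientation; "force": force on the tool from outside, world axes, zero at the start; "ft_torque": the same for the moment, N m; "opening": opening from 0.0 (shut) to 1.0 (fully open); "grip_force": force on a finger pad.
Only numpy, scipy, OpenCV 4.12 (cv2) and the standard library are available. Lean on these libraries where they do the work, as an engineer would, in place of code of your own. Each camera call takes 0.05 s, during which the arm holds its last target. There are 200 camera calls.

## Working session

There is one attempt and no reset: what is moved stays moved. The work goes in short steps, Python scripts to look and compute and a shell command to move; the robot and the scene stay as the last step left them, time stands still between calls to the robot, and variables do not carry over. Pictures are saved under pics/ and viewed, at most 10 in all, crops included, and the job is handed in when it is done.

```bash
ls; mkdir -p pics
python3 - <<'E'
from plant import bot, capture
import cv2,numpy as np
s=bot.read_state();print(s['clock'],s['tcp_pos'],s['tcp_rot'],s['opening'])
for n in("scene","top"):
    c=capture(n);cv2.imwrite(f"pics/{n}0.png",c["color"][...,::-1]);print(n,c["K"],c["position"],c["attitude"])
    np.savez(f"pics/{n}0.npz",**{k:c[k] for k in("K","position","attitude")})
E
```

```text
drive.py
pics
plant.py
0.0 [0.14649162 0.58158766 0.24353003] [-1.64426340e-04  1.23052455e-01  9.92399712e-01 -9.36762399e-04] 1.001338481001323
scene [[469.26669851   0.         252.56436563]
 [  0.         469.26669851 187.20490961]
 [  0.           0.           1.        ]] [ 1.10292784 -0.75721954  0.70286311] [-0.431004    0.85314446  0.2632853  -0.1306175 ]
top [[392.9583177    0.         257.11077455]
 [  0.         392.9583177  190.84116997]
 [  0.           0.           1.        ]] [ 0.49208371 -0.017499    0.9111777 ] [-0.04849079  0.70953428 -0.70207896  0.03598446]
```

View pics/top0.png

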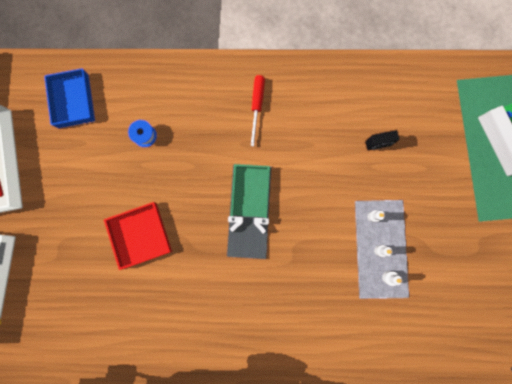

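View pics/scene0.png

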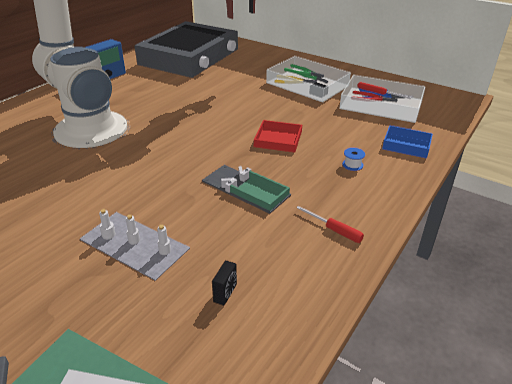

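The top view shows the pillars at about (377,216), (385,251) and (395,279), the gauge at (249,212) with its entry facing down in the image, and the tray at (138,236). The scene view shows the same pillars with their studs at about (106,212), (131,217) and (163,228). I'll zoom in on both for accuracy.

Run:
```python
import cv2,numpy as np
t=cv2.imread("pics/top0.png");s=cv2.imread("pics/scene0.png")
def crop(im,x,y,w,h,k):
    o=cv2.resize(im[y:y+h,x:x+w],None,fx=k,fy=k,interpolation=cv2.INTER_CUBIC)
    for i in range(0,w,10):
        cv2.line(o,(i*k,0),(i*k,4 if (x+i)%50 else 12),(0,255,255),1)
    for j in range(0,h,10):
        cv2.line(o,(0,j*k),(4 if (y+j)%50 else 12,j*k),(0,255,255),1)
    return o
c=np.zeros((600,800,3),np.uint8)
a=crop(t,220,155,60,110,5);b=crop(t,350,190,70,110,5);c[:550,:300]=a;c[:550,310:660]=b
cv2.imwrite("pics/c1.png",c)
c=np.zeros((600,800,3),np.uint8)
a=crop(s,75,200,120,60,6);b=crop(s,195,160,100,52,5);c[:360,:720]=a;c[365:600,:500]=b[:235]
cv2.imwrite("pics/c2.png",c)
```

```text
(no output)
```

View pics/c1.png

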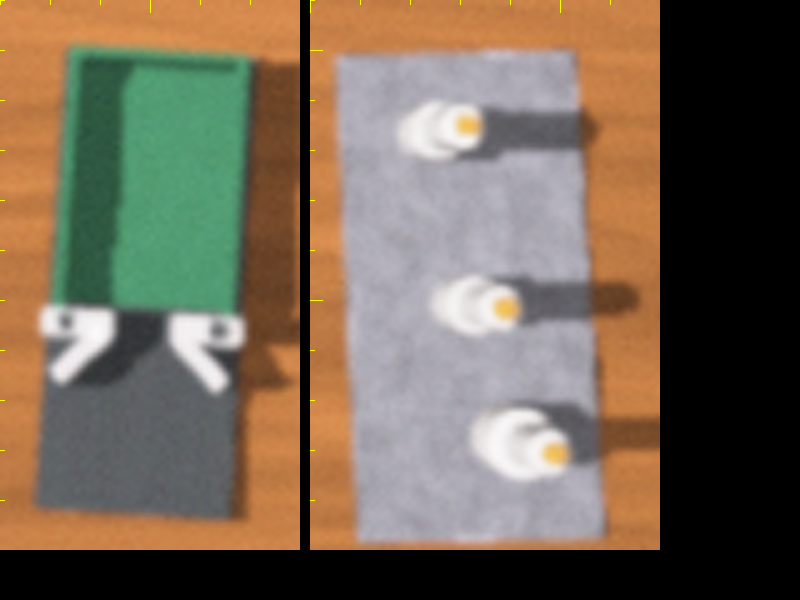

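View pics/c2.png

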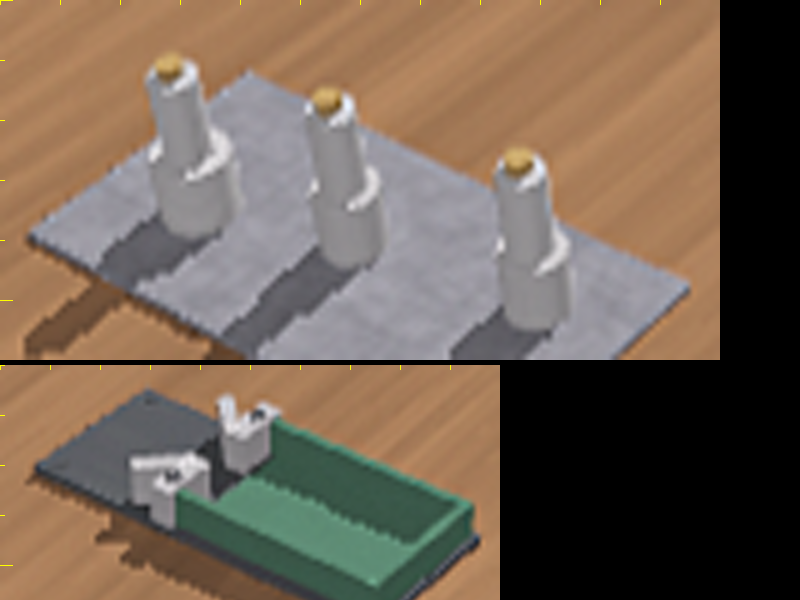

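The crops give the studs in the top view at about (381.6,215), (389.2,251.8) and (399.2,280.8), and in the scene view at (161,227), (129.5,217) and (103,211). The lowest one looks thicker. The bed front corners are at (227,256) and (266.6,259) in the top view and (225,165) and (202,181) in the scene view. Next I'll triangulate.

```bash
cat > vis.py <<'E'
import cv2,numpy as np
from scipy.spatial.transform import Rotation as R
class Cam:
    def __init__(s,d):
        q=np.array(d["attitude"]);s.R=R.from_quat(q[[1,2,3,0]]).as_matrix();s.p=np.array(d["position"]);s.K=np.array(d["K"])
    def ray(s,uv): return s.R@np.linalg.solve(s.K,[uv[0],uv[1],1.])
    def onz(s,uv,z):
        r=s.ray(uv);return s.p+r*(z-s.p[2])/r[2]
    def proj(s,X):
        c=s.K@(s.R.T@(np.array(X)-s.p));return c[:2]/c[2]
def tri(cams,uvs):
    A=np.zeros((3,3));b=np.zeros(3)
    for c,uv in zip(cams,uvs):
        r=c.ray(uv);r/=np.linalg.norm(r);M=np.eye(3)-np.outer(r,r);A+=M;b+=M@c.p
    return np.linalg.solve(A,b)
def refine(im,uv,r=6):
    h=cv2.cvtColor(im,cv2.COLOR_BGR2HSV).astype(float);u,v=map(int,np.round(uv))
    w=h[v-r:v+r+1,u-r:u+r+1];m=((w[...,0]>14)&(w[...,0]<30)&(w[...,1]>90))*w[...,1]
    y,x=np.mgrid[v-r:v+r+1,u-r:u+r+1];return np.array([(x*m).sum(),(y*m).sum()])/m.sum()
T=Cam(np.load("pics/top0.npz"));S=Cam(np.load("pics/scene0.npz"))
E
python3 - <<'E'
from vis import *
np.set_printoptions(precision=4,suppress=True)
t=cv2.imread("pics/top0.png");s=cv2.imread("pics/scene0.png")
for a,b in [((381.6,215),(161.3,226.8)),((389.2,251.8),(129.5,216.7)),((399.2,280.8),(102.8,211))]:
    ra,rb=refine(t,a,3),refine(s,b,3);print("stud",ra,rb,tri([T,S],[ra,rb]), T.onz(ra,.074))
P={"FL":((226.6,256),(224.6,165)),"FR":((266.2,258.4),(202,180.2)),"BL":((233.2,164),(288.6,187.2)),"BR":((270.4,166.2),(270.2,203.6))}
for k,(a,b) in P.items():print(k,tri([T,S],[a,b]),T.onz(a,.006 if k[0]=="F" else .026))
print("gap z.028",T.onz((248.1,220.2),.028),"jawL",T.onz((242.6,220),.028),"jawR",T.onz((253.6,220.6),.028))
h=cv2.cvtColor(t,cv2.COLOR_BGR2HSV);m=(((h[...,0]<8)|(h[...,0]>172))&(h[...,1]>150)).astype(np.uint8)
m[:,:90]=0;m[:,190:]=0;r=cv2.minAreaRect(cv2.findNonZero(m));print("tray",r,T.onz(r[0],.02))
h=cv2.cvtColor(s,cv2.COLOR_BGR2HSV);m=(((h[...,0]<8)|(h[...,0]>172))&(h[...,1]>150)).astype(np.uint8)
m[:110]=0;m[160:]=0;m[:,:245]=0;m[:,310:]=0;x=cv2.boundingRect(m);b=(x[0]+x[2]/2,x[1]+x[3]/2);print("tray scene",b,tri([T,S],[r[0],b]))
E
```

```text
stud [381.4433 214.7596] [160.8361 226.0752] [ 0.5452 -0.2658  0.0719] [ 0.544  -0.2662  0.074 ]
stud [388.9567 251.2659] [129.169  216.0166] [ 0.4687 -0.2795  0.0718] [ 0.4677 -0.2798  0.074 ]
stud [398.8688 280.3667] [102.6157 210.3157] [ 0.409  -0.2982  0.0722] [ 0.4082 -0.2986  0.074 ]
FL [0.452  0.0688 0.0013] [0.4506 0.067  0.006 ]
FR [ 0.4479 -0.0219  0.003 ] [ 0.4463 -0.0233  0.006 ]
BL [0.6606 0.0548 0.0231] [0.6597 0.0543 0.026 ]
BR [ 0.6578 -0.0292  0.0253] [ 0.6553 -0.0309  0.026 ]
gap z.028 [0.5315 0.0182 0.028 ] jawL [0.5318 0.0306 0.028 ] jawR [0.5308 0.0059 0.028 ]
tray ((137.0, 235.50003051757812), (54.707401275634766, 57.23721694946289), 71.56504821777344) [0.4946 0.2699 0.02  ]
tray scene (278.0, 136.5) [0.4949 0.2752 0.0044]
```

The gauge has its gap at about (0.532, 0.018) with yaw −0.048. The stud heights triangulate to 0.072, which agrees with 4 + 70 mm. I'll turn the tool so the fingers close along the lane, so tool y points along lane x and tool x along lane y.

```bash
cat > go.py <<'E'
import sys,numpy as np
from plant import bot, capture
from scipy.spatial.transform import Rotation as R
G=np.array([.5325,.0180]);YAW=-.048
def L(x,y): # lane -> world
    c,s=np.cos(YAW),np.sin(YAW);return G+[c*x-s*y,s*x+c*y]
def need(x,y,z):
    s=bot.read_state();q=np.array(s["tcp_rot"]);M=R.from_quat(q[[1,2,3,0]]).as_matrix();p=np.array(s["tcp_pos"])
    d=M.T@(np.array([x,y,z])-p);a=np.arctan2(M[1,1],M[0,1])
    c,sn=np.cos(YAW),np.sin(YAW);l=np.array([[c,sn],[-sn,c]])@(p[:2]-G)
    print("t",round(s["clock"],2),"need dx dy dz",d.round(4),"turn",round(a-YAW,3),"lane",l.round(4),"z",p[2].round(4),"tilt",M[:,2].round(3),"F",np.round(s["force"],1),"open",round(s["opening"],3),"j6",round(s["joint_pos"][5],2))
if __name__=="__main__":
    a=[float(v) for v in sys.argv[2:]]
    xy=L(*a[:2]) if sys.argv[1]=="lane" else a[:2]
    need(xy[0],xy[1],a[2])
E
python3 drive.py '[[[0,0,0,0.18,0.5],[0,0,0,0.18,0.5],[0,0,0,0.18,0.5],[0,0,0,0.18,0.5],[0,0,0,0.18,0.5],[0,0,0,0.18,0.5],[0,0,0,0.18,0.5],[0,0,0,0.112,0.5],[0,0,0,0,0.5]]]'
python3 go.py world .5445 -.266 .14
```

```text
clock: 1.23
tcp_pos: [0.1466, 0.5817, 0.2441]
tcp_rot: [0.0, 0.724, 0.69, -0.0]
force: [0.6, -0.5, -0.3]
opening: 0.502
grip_force: 0.0
t 1.23 need dx dy dz [-0.828   0.4373  0.1048] turn 0.001 lane [-0.4125  0.5445] z 0.2441 tilt [-0.    -0.001 -1.   ] F [ 0.6 -0.5 -0.3] open 0.502 j6 1.31
```

```bash
python3 drive.py '[[[-0.0487,0.0257,0.004,0,0.5],[-0.0487,0.0257,0.004,0,0.5],[-0.0487,0.0257,0.004,0,0.5],[-0.0487,0.0257,0.004,0,0.5],[-0.0487,0.0257,0.004,0,0.5],[-0.0487,0.0257,0.004,0,0.5],[-0.0487,0.0257,0.004,0,0.5],[-0.0487,0.0257,0.004,0,0.5],[-0.0487,0.0257,0.004,0,0.5],[-0.0487,0.0257,0.004,0,0.5]]]'
python3 go.py world .5445 -.266 .14
```

```text
clock: 2.48
tcp_pos: [0.3803, 0.0813, 0.2046]
tcp_rot: [0.0, 0.723, 0.691, 0.0]
force: [0.7, 1.4, 0.1]
opening: 0.501
grip_force: 0.0
t 2.48 need dx dy dz [-0.3396  0.1797  0.0646] turn 0.003 lane [-0.1551  0.056 ] z 0.2046 tilt [ 0.001  0.    -1.   ] F [0.7 1.4 0.1] open 0.501 j6 0.17
```

```bash
python3 drive.py '[[[-0.0487,0.0257,0.008,0,0.5],[-0.0487,0.0257,0.008,0,0.5],[-0.0487,0.0257,0.008,0,0.5],[-0.0487,0.0257,0.008,0,0.5],[-0.0487,0.0257,0.008,0,0.5],[-0.0487,0.0257,0.008,0,0.5],[-0.0487,0.0257,0.008,0,0.5],[0,0,0,0,0.5],[0,0,0,0,0.5]]]'
python3 go.py world .5445 -.266 .058
```

```text
clock: 3.6
tcp_pos: [0.543, -0.2657, 0.1483]
tcp_rot: [-0.001, 0.723, 0.69, 0.0]
force: [-0.3, 0.3, 0.7]
opening: 0.501
grip_force: 0.0
t 3.6 need dx dy dz [-0.0003  0.0015  0.0903] turn 0.001 lane [ 0.0241 -0.2828] z 0.1483 tilt [-0.001  0.001 -1.   ] F [-0.3  0.3  0.7] open 0.501 j6 -0.46
```

```bash
python3 drive.py '[[[0,0.0015,0.04,0,0.5],[0,0,0.04,0,0.5],[0,0,0.011,0,0.5],[0,0,0,0,0.5],[0,0,0,0,0],[0,0,0,0,0],[0,0,0,0,0],[0,0,0,0,0],[0,0,-0.03,0,0],[0,0,-0.03,0,0]]]'
python3 go.py lane -.055 0 .117
```

```text
clock: 4.85
tcp_pos: [0.5442, -0.266, 0.1174]
tcp_rot: [-0.001, 0.724, 0.69, -0.0]
force: [0.7, -0.1, -0.0]
opening: 0.197
grip_force: 30.0
t 4.85 need dx dy dz [ 0.2831 -0.0804  0.0008] turn -0.0 lane [ 0.0254 -0.2831] z 0.1174 tilt [-0.002  0.001 -1.   ] F [ 0.7 -0.1 -0. ] open 0.197 j6 -0.46
```

```bash
python3 drive.py '[[[0.0472,-0.0134,0,0,0],[0.0472,-0.0134,0,0,0],[0.0472,-0.0134,0,0,0],[0.0472,-0.0134,0,0,0],[0.0472,-0.0134,0,0,0],[0.0472,-0.0134,0,0,0],[0,0,0.02,0,0],[0,0,0.02,0,0],[0,0,0.01,0,0],[0,0,0,0,0]]]'
python3 go.py lane -.055 0 .060
python3 - <<'E'
from plant import bot, capture
import cv2
for n in("scene","top"): cv2.imwrite(f"pics/{n}1.png",capture(n)["color"][...,::-1])
s=cv2.imread("pics/scene1.png");cv2.imwrite("pics/c3.png",cv2.resize(s[120:220,190:310],None,fx=6,fy=6,interpolation=cv2.INTER_CUBIC))
E
```

```text
clock: 6.1
tcp_pos: [0.4774, 0.0196, 0.066]
tcp_rot: [-0.001, 0.724, 0.689, -0.001]
force: [-0.9, -0.2, -1.1]
opening: 0.197
grip_force: 30.0
t 6.1 need dx dy dz [0.001  0.0002 0.006 ] turn -0.002 lane [-0.0552 -0.001 ] z 0.066 tilt [-0.003 -0.    -1.   ] F [-0.9 -0.2 -1.1] open 0.197 j6 0.02
```

View pics/c3.png

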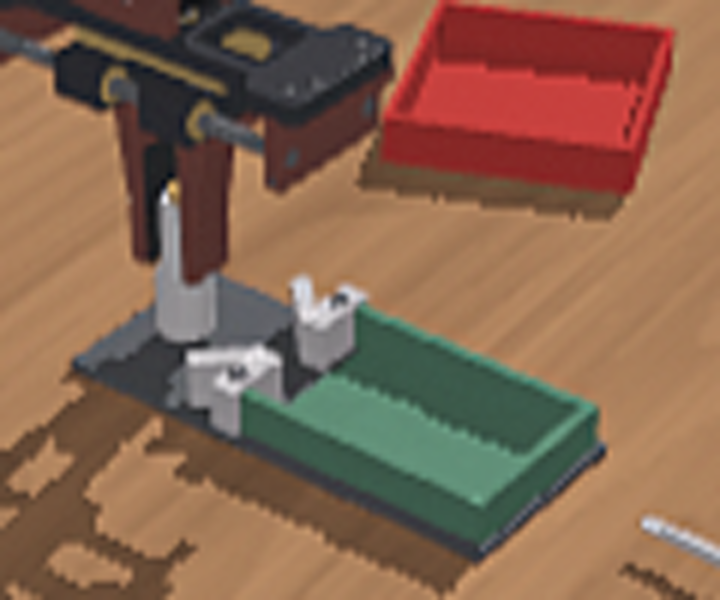

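The pillar hangs a few mm above the bed, with its base at crop (185,340), well before the jaws. I'll set it down, loosen the grip to a loose cage and slide in.

```bash
python3 drive.py '[[[0.001,0,0.006,0,0],[0,0,0.001,0,0],[0,0,0,0,0.22],[0,0,0,0,0.22],[0,0,0,0,0.22],[0,0.01,0,0,0.22],[0,0.01,0,0,0.22],[0,0.005,0,0,0.22],[0,0,0,0,0.22]]]'
python3 go.py lane -.008 0 .060
```

```text
clock: 7.32
tcp_pos: [0.5035, 0.0203, 0.0605]
tcp_rot: [-0.0, 0.724, 0.69, -0.0]
force: [-0.9, -0.1, -0.9]
opening: 0.219
grip_force: 0.1
t 7.33 need dx dy dz [-0.0009  0.0211  0.0005] turn -0.0 lane [-0.0291  0.0009] z 0.0605 tilt [-0. -0. -1.] F [-0.9 -0.1 -0.9] open 0.219 j6 0.02
```

```bash
python3 drive.py '[[[-0.0005,0.005,0,0,0.22],[0,0.005,0,0,0.22],[0,0.004,0,0,0.22],[0,0,0,0,0.22]]]'; python3 drive.py '[[[0,0.003,0,0,0.22],[0,0.002,0,0,0.22],[0,0,0,0,0.22]]]'; python3 go.py lane 0 0 .060
```

```text
clock: 7.82
tcp_pos: [0.5173, 0.0192, 0.0606]
tcp_rot: [0.0, 0.724, 0.69, 0.0]
force: [0.4, 0.6, 0.2]
opening: 0.222
grip_force: 0.1
clock: 8.2
tcp_pos: [0.5221, 0.019, 0.0606]
tcp_rot: [0.0, 0.724, 0.69, 0.0]
force: [0.8, 1.1, 0.4]
opening: 0.222
grip_force: 0.1
t 8.2 need dx dy dz [-0.0005  0.0104  0.0006] turn -0.0 lane [-0.0104  0.0005] z 0.0606 tilt [ 0.  0. -1.] F [0.8 1.1 0.4] open 0.222 j6 0.02
```

```bash
python3 drive.py '[[[0,0.002,0,0,0.22],[0,0.002,0,0,0.22],[0,0,0,0,0.22]]]'; python3 drive.py '[[[0,0.002,0,0,0.22],[0,0.002,0,0,0.22],[0,0,0,0,0.22]]]'; python3 go.py lane .03 0 .060
```

```text
clock: 8.57
tcp_pos: [0.5262, 0.0188, 0.0607]
tcp_rot: [0.0, 0.724, 0.69, 0.0]
force: [0.2, -0.2, -0.1]
opening: 0.222
grip_force: 0.2
clock: 8.95
tcp_pos: [0.5302, 0.0186, 0.0606]
tcp_rot: [0.0, 0.724, 0.69, 0.0]
force: [0.0, -0.3, -1.5]
opening: 0.22
grip_force: 0.2
t 8.95 need dx dy dz [-0.0005  0.0324  0.0006] turn 0.0 lane [-0.0024  0.0005] z 0.0606 tilt [ 0.  0. -1.] F [ 0.  -0.3 -1.5] open 0.22 j6 0.02
```

It passes freely. On through the gap into the bay.

```bash
python3 drive.py '[[[0,0.005,0,0,0.22],[0,0.005,0,0,0.22],[0,0.006,0,0,0.22],[0,0.006,0,0,0.22],[0,0.006,0,0,0.22],[0,0.006,0,0,0.22],[0,0,0,0,0.22],[0,0,0,0,0],[0,0,0,0,0],[0,0,0,0,0]]]'; python3 go.py lane .096 .018 .060
python3 - <<'E'
from plant import bot, capture
import cv2
s=capture("scene")["color"][...,::-1];cv2.imwrite("pics/c4.png",cv2.resize(s[120:220,190:310],None,fx=5,fy=5,interpolation=cv2.INTER_CUBIC))
E
```

```text
clock: 10.2
tcp_pos: [0.5638, 0.0169, 0.0606]
tcp_rot: [-0.0, 0.724, 0.69, -0.0]
force: [-0.0, 0.4, -0.8]
opening: 0.195
grip_force: 30.0
t 10.2 need dx dy dz [0.0175 0.0647 0.0005] turn 0.0 lane [0.0313 0.0005] z 0.0606 tilt [-0. -0. -1.] F [-0.   0.4 -0.8] open 0.195 j6 0.02
```

View pics/c4.png

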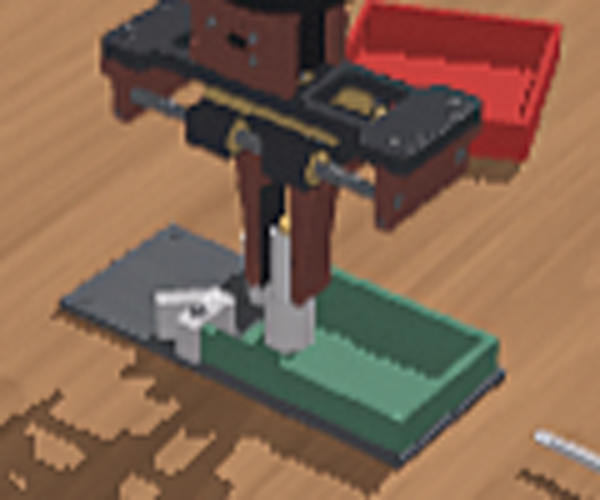

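The pillar stands in the bay just behind the jaws, at about crop (288,335). I'll slide it to the far left corner, release it and go up.

```bash
python3 drive.py '[[[0.0045,0.016,0,0,0],[0.0045,0.016,0,0,0],[0.0045,0.016,0,0,0],[0.004,0.0165,0,0,0],[0,0,0,0,0],[0,0,0,0,0.45],[0,0,0,0,0.45],[0,0,0,0,0.45],[0,0,-0.045,0,0.5],[0,0,-0.045,0,0.5]]]'; python3 go.py world .468 -.2797 .14
```

```text
clock: 11.5
tcp_pos: [0.6286, 0.0313, 0.1511]
tcp_rot: [-0.001, 0.724, 0.69, -0.001]
force: [0.6, -0.4, 0.2]
opening: 0.498
grip_force: 0.0
t 11.5 need dx dy dz [-0.3183 -0.1454  0.0114] turn -0.0 lane [0.0953 0.0179] z 0.1511 tilt [-0.002 -0.    -1.   ] F [ 0.6 -0.4  0.2] open 0.498 j6 0.04
```

```bash
python3 drive.py '[[[-0.0455,-0.0208,0,0,0.5],[-0.0455,-0.0208,0,0,0.5],[-0.0455,-0.0208,0,0,0.5],[-0.0455,-0.0208,0,0,0.5],[-0.0455,-0.0208,0,0,0.5],[-0.0455,-0.0208,0,0,0.5],[-0.0453,-0.0206,0,0,0.5],[0,0,0.02,0,0.5],[0,0,0,0,0.5]]]'; python3 go.py world .468 -.2797 .057
```

```text
clock: 12.62
tcp_pos: [0.4678, -0.2787, 0.1283]
tcp_rot: [-0.002, 0.724, 0.69, -0.0]
force: [0.6, 0.3, 0.6]
opening: 0.497
grip_force: 0.0
t 12.62 need dx dy dz [-0.0012  0.0005  0.0713] turn -0.001 lane [-0.0504 -0.2994] z 0.1283 tilt [-0.003  0.003 -1.   ] F [0.6 0.3 0.6] open 0.497 j6 -0.55
```

```bash
python3 drive.py '[[[-0.001,0,0.035,0,0.5],[0,0,0.035,0,0.5],[0,0,0.0015,0,0.5],[0,0,0,0,0],[0,0,0,0,0],[0,0,0,0,0],[0,0,0,0,0],[0,0,-0.03,0,0],[0,0,-0.03,0,0],[0,0,0,0,0]]]'
python3 go.py lane -.055 0 .066
```

```text
clock: 13.88
tcp_pos: [0.4698, -0.2815, 0.1218]
tcp_rot: [0.003, 0.724, 0.69, 0.001]
force: [0.5, -0.4, -0.4]
opening: 0.198
grip_force: 30.0
t 13.88 need dx dy dz [ 0.3023 -0.007   0.055 ] turn -0.0 lane [-0.0483 -0.3022] z 0.1218 tilt [ 0.004 -0.003 -1.   ] F [ 0.5 -0.4 -0.4] open 0.198 j6 -0.55
```

```bash
python3 drive.py '[[[0.05,-0.001,0,0,0],[0.05,-0.001,0,0,0],[0.05,-0.001,0,0,0],[0.05,-0.001,0,0,0],[0.05,-0.001,0,0,0],[0.052,-0.001,0,0,0],[0,0,0.025,0,0],[0,0,0.025,0,0],[0,0,0,0,0]]]'
python3 go.py lane -.055 0 .060
```

```text
clock: 15.0
tcp_pos: [0.475, 0.0215, 0.0654]
tcp_rot: [-0.002, 0.724, 0.69, -0.002]
force: [0.2, -1.1, -1.1]
opening: 0.2
grip_force: 30.0
t 15.0 need dx dy dz [-0.0008  0.0027  0.0054] turn 0.0 lane [-0.0577  0.0008] z 0.0654 tilt [-0.007  0.    -1.   ] F [ 0.2 -1.1 -1.1] open 0.2 j6 0.02
```

```bash
python3 drive.py '[[[-0.0008,0,0.004,0,0],[0,0,0.0015,0,0],[0,0,0,0,0],[0,0,0,0,0.22],[0,0,0,0,0.22]]]'; python3 drive.py '[[[0,0.008,0,0,0.22],[0,0.008,0,0,0.22],[0,0.008,0,0,0.22],[0,0,0,0,0.22],[0,0,0,0,0.22]]]'
python3 go.py lane -.014 0 .060
```

```text
clock: 15.62
tcp_pos: [0.4774, 0.0205, 0.0641]
tcp_rot: [0.0, 0.724, 0.69, 0.0]
force: [-0.5, 0.2, 0.2]
opening: 0.223
grip_force: 0.0
clock: 16.25
tcp_pos: [0.5011, 0.0194, 0.0633]
tcp_rot: [-0.0, 0.724, 0.69, -0.0]
force: [0.6, 0.3, -0.2]
opening: 0.223
grip_force: 0.1
t 16.25 need dx dy dz [0.0001 0.0174 0.0033] turn 0.0 lane [-0.0314 -0.0001] z 0.0633 tilt [-0. -0. -1.] F [ 0.6  0.3 -0.2] open 0.223 j6 0.02
```

```bash
python3 drive.py '[[[0,0.005,0.002,0,0.22],[0,0.005,0,0,0.22],[0,0.004,0,0,0.22],[0,0,0,0,0.22]]]'; python3 drive.py '[[[0,0.002,0,0,0.22],[0,0.002,0,0,0.22],[0,0,0,0,0.22]]]';python3 drive.py '[[[0,0.002,0,0,0.22],[0,0.002,0,0,0.22],[0,0,0,0,0.22]]]'; python3 go.py lane 0 0 .060
```

```text
clock: 16.75
tcp_pos: [0.5151, 0.0188, 0.0627]
tcp_rot: [-0.0, 0.724, 0.69, -0.0]
force: [-5.4, 0.5, 7.4]
opening: 0.225
grip_force: 6.4
clock: 17.12
tcp_pos: [0.5188, 0.0186, 0.0627]
tcp_rot: [-0.0, 0.724, 0.69, -0.0]
force: [-5.6, -0.1, 8.4]
opening: 0.223
grip_force: 7.3
clock: 17.5
tcp_pos: [0.5227, 0.0184, 0.0627]
tcp_rot: [-0.0, 0.724, 0.69, -0.0]
force: [-6.2, -0.3, 8.4]
opening: 0.226
grip_force: 7.5
t 17.5 need dx dy dz [0.0001 0.0098 0.0027] turn 0.0 lane [-0.0098 -0.0001] z 0.0627 tilt [-0.001  0.    -1.   ] F [-6.2 -0.3  8.4] open 0.226 j6 0.02
```

The push force is about 6 N with 8 N upward, which suggests a tilt or a rub, so I'll look before going further.

Run:
```python
from plant import bot, capture
import cv2
s=capture("scene")["color"][...,::-1];t=capture("top")["color"][...,::-1]
cv2.imwrite("pics/s5.png",s)
cv2.imwrite("pics/c5.png",cv2.resize(s[130:215,195:295],None,fx=7,fy=7,interpolation=cv2.INTER_CUBIC))
```

```text
(no output)
```

View pics/c5.png

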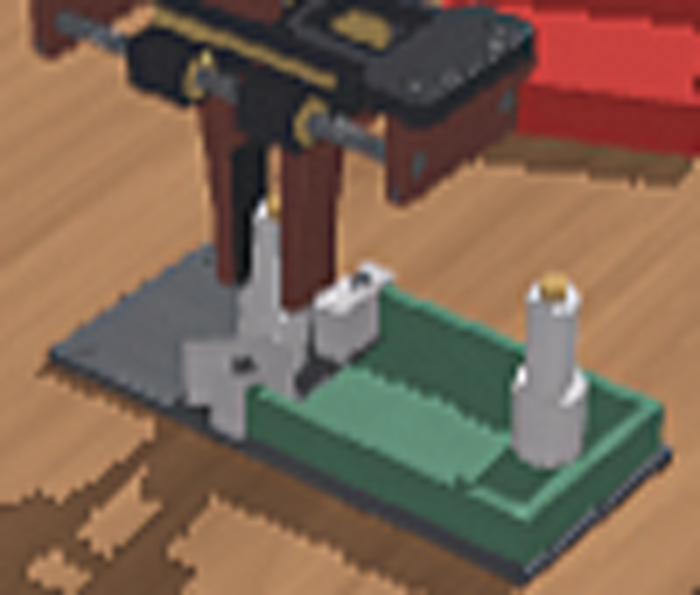

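Pillar 1 stands in the bay at crop (548,400). Pillar 2 is in the funnel mouth, roughly upright. The constant 6 N drag came with the 2 mm I lowered, so the fingers are pressing it down. I'll raise by that much.

```bash
python3 drive.py '[[[0,0,-0.002,0,0.23],[0,0,0,0,0.23]]]'; python3 drive.py '[[[0,0,-0.001,0,0.23],[0,0,0,0,0.23]]]';python3 go.py lane 0 0 .060
```

```text
clock: 17.85
tcp_pos: [0.5232, 0.0183, 0.0636]
tcp_rot: [0.0, 0.724, 0.69, 0.0]
force: [-0.0, 0.4, -0.2]
opening: 0.229
grip_force: 0.2
clock: 18.1
tcp_pos: [0.5231, 0.0183, 0.0645]
tcp_rot: [-0.0, 0.724, 0.69, -0.0]
force: [0.6, 0.1, 0.8]
opening: 0.229
grip_force: 0.1
t 18.1 need dx dy dz [0.0001 0.0094 0.0045] turn -0.0 lane [-0.0094 -0.0001] z 0.0645 tilt [-0. -0. -1.] F [0.6 0.1 0.8] open 0.229 j6 0.02
```

Free again. Next I advance in small steps at this height.

```bash
python3 drive.py '[[[0,0.002,0,0,0.23],[0,0.001,0,0,0.23],[0,0,0,0,0.23]]]'; python3 drive.py '[[[0,0.002,0,0,0.23],[0,0.001,0,0,0.23],[0,0,0,0,0.23]]]';python3 go.py lane 0 0 .060
```

```text
clock: 18.48
tcp_pos: [0.5261, 0.0182, 0.0646]
tcp_rot: [-0.0, 0.724, 0.69, -0.0]
force: [-0.4, -0.1, 0.6]
opening: 0.232
grip_force: 0.4
clock: 18.85
tcp_pos: [0.5292, 0.018, 0.0646]
tcp_rot: [0.0, 0.724, 0.69, -0.0]
force: [-0.6, 0.1, -0.5]
opening: 0.229
grip_force: 0.2
t 18.85 need dx dy dz [0.0001 0.0033 0.0046] turn 0.0 lane [-0.0033 -0.0001] z 0.0646 tilt [ 0. -0. -1.] F [-0.6  0.1 -0.5] open 0.229 j6 0.02
```

```bash
python3 drive.py '[[[0,0.003,0,0,0.23],[0,0.003,0,0,0.23],[0,0,0,0,0.23]]]'; python3 drive.py '[[[0,0.005,0,0,0.23],[0,0.005,0,0,0.23],[0,0.005,0,0,0.23],[0,0.005,0,0,0.23],[0,0.005,0,0,0.23],[0,0.003,0,0,0.23],[0,0,0,0,0],[0,0,0,0,0],[0,0,0,0,0]]]'; python3 go.py lane .096 -.018 .060
python3 - <<'E'
from plant import bot, capture
import cv2
s=capture("scene")["color"][...,::-1]
cv2.imwrite("pics/c6.png",cv2.resize(s[130:215,195:295],None,fx=7,fy=7,interpolation=cv2.INTER_CUBIC))
E
```

```text
clock: 19.23
tcp_pos: [0.5353, 0.0177, 0.0646]
tcp_rot: [0.0, 0.724, 0.69, 0.0]
force: [-0.0, 0.7, -1.1]
opening: 0.23
grip_force: 0.1
clock: 20.35
tcp_pos: [0.563, 0.0164, 0.0646]
tcp_rot: [0.0, 0.724, 0.69, 0.0]
force: [1.1, -0.1, -1.4]
opening: 0.198
grip_force: 30.0
t 20.35 need dx dy dz [-0.0179  0.0655  0.0046] turn 0.0 lane [ 0.0305 -0.0001] z 0.0646 tilt [ 0.  0. -1.] F [ 1.1 -0.1 -1.4] open 0.198 j6 0.02
```

View pics/c6.png

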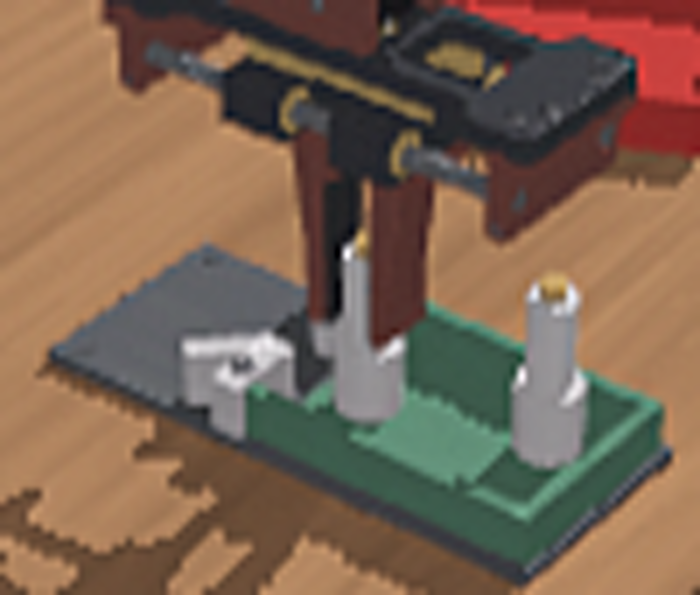

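Pillar 2 stands in the bay at crop (370,385). I'll slide it to the right side, release it and go to the last pillar.

```bash
python3 drive.py '[[[-0.0045,0.016,0,0,0],[-0.0045,0.016,0,0,0],[-0.0045,0.016,0,0,0],[-0.0045,0.0165,0,0,0],[0,0,0,0,0],[0,0,0,0,0.45],[0,0,0,0,0.45],[0,0,0,0,0.45],[0,0,-0.045,0,0.5],[0,0,-0.045,0,0.5]]]'; python3 go.py world .4085 -.2984 .14
```

```text
clock: 21.65
tcp_pos: [0.6259, -0.0045, 0.155]
tcp_rot: [-0.001, 0.724, 0.69, -0.001]
force: [0.4, -0.6, -0.4]
opening: 0.5
grip_force: 0.0
t 21.65 need dx dy dz [-0.3039 -0.2031  0.0154] turn 0.0 lane [ 0.0944 -0.018 ] z 0.155 tilt [-0.002  0.    -1.   ] F [ 0.4 -0.6 -0.4] open 0.5 j6 -0.01
```

```bash
python3 drive.py '[[[-0.0435,-0.029,0,0,0.5],[-0.0435,-0.029,0,0,0.5],[-0.0435,-0.029,0,0,0.5],[-0.0435,-0.029,0,0,0.5],[-0.0435,-0.029,0,0,0.5],[-0.0435,-0.029,0,0,0.5],[-0.043,-0.029,0,0,0.5],[0,0,0.02,0,0.5],[0,0,0,0,0.5],[0,0,0,0,0.5]]]'; python3 go.py world .4085 -.2984 .058
```

```text
clock: 22.9
tcp_pos: [0.4099, -0.2975, 0.1345]
tcp_rot: [-0.0, 0.723, 0.691, 0.0]
force: [0.5, 0.6, 0.2]
opening: 0.504
grip_force: 0.0
t 22.9 need dx dy dz [-0.0011 -0.0013  0.0765] turn 0.002 lane [-0.1073 -0.321 ] z 0.1345 tilt [-0.     0.001 -1.   ] F [0.5 0.6 0.2] open 0.504 j6 -0.65
```

```bash
python3 drive.py '[[[-0.001,-0.001,0.03,0,0.5],[0,0,0.03,0,0.5],[0,0,0.016,0,0.5],[0,0,0,0,0.5],[0,0,0,0,0.5]]]'; python3 go.py world .4085 -.2984 .058
```

```text
clock: 23.52
tcp_pos: [0.409, -0.2998, 0.0601]
tcp_rot: [0.001, 0.724, 0.69, 0.0]
force: [-0.4, 0.3, 0.5]
opening: 0.503
grip_force: 0.0
t 23.52 need dx dy dz [ 0.0014 -0.0006  0.0021] turn 0.001 lane [-0.1081 -0.3233] z 0.0601 tilt [ 0.002 -0.001 -1.   ] F [-0.4  0.3  0.5] open 0.503 j6 -0.65
```

```bash
python3 drive.py '[[[0,0,0,0,0],[0,0,0,0,0],[0,0,0,0,0],[0,0,0,0,0],[0,0,-0.03,0,0],[0,0,-0.03,0,0],[0,0,0,0,0]]]'; python3 go.py lane -.055 0 .070
```

```text
clock: 24.4
tcp_pos: [0.4092, -0.3004, 0.121]
tcp_rot: [0.002, 0.724, 0.69, 0.0]
force: [0.0, 0.7, -1.7]
opening: 0.2
grip_force: 30.0
t 24.4 need dx dy dz [0.3241 0.0527 0.0503] turn -0.0 lane [-0.1079 -0.324 ] z 0.121 tilt [ 0.004 -0.003 -1.   ] F [ 0.   0.7 -1.7] open 0.2 j6 -0.65
```

```bash
python3 drive.py '[[[0.0463,0.0075,0,0,0],[0.0463,0.0075,0,0,0],[0.0463,0.0075,0,0,0],[0.0463,0.0075,0,0,0],[0.0463,0.0075,0,0,0],[0.0463,0.0075,0,0,0],[0.0463,0.0075,0,0,0],[0,0,0.025,0,0],[0,0,0.025,0,0],[0,0,0,0,0]]]'; python3 drive.py '[[[0,0,0,0,0],[0,0,0.004,0,0],[0,0,0,0,0],[0,0,0,0,0]]]'; python3 go.py lane -.055 0 .062
```

```text
clock: 25.65
tcp_pos: [0.4739, 0.0219, 0.0647]
tcp_rot: [-0.002, 0.724, 0.69, -0.002]
force: [0.5, -0.2, -0.6]
opening: 0.199
grip_force: 30.0
clock: 26.15
tcp_pos: [0.4764, 0.0216, 0.065]
tcp_rot: [0.0, 0.724, 0.69, 0.0]
force: [0.3, 0.1, -0.2]
opening: 0.195
grip_force: 30.0
t 26.15 need dx dy dz [-0.0009  0.0012  0.003 ] turn -0.0 lane [-0.0562  0.0009] z 0.065 tilt [ 0.001  0.    -1.   ] F [ 0.3  0.1 -0.2] open 0.195 j6 0.02
```

Next comes lowering in 1 mm steps to contact.

```bash
python3 drive.py '[[[-0.0009,0,0.001,0,0],[0,0,0.001,0,0],[0,0,0,0,0]]]'; python3 drive.py '[[[0,0,0.001,0,0],[0,0,0,0,0],[0,0,0,0,0]]]'; python3 go.py lane -.055 0 .062
```

```text
clock: 26.52
tcp_pos: [0.476, 0.0207, 0.0625]
tcp_rot: [-0.0, 0.724, 0.69, -0.0]
force: [-0.8, -0.1, -1.3]
opening: 0.197
grip_force: 30.0
clock: 26.9
tcp_pos: [0.4762, 0.0207, 0.0616]
tcp_rot: [0.0, 0.724, 0.69, -0.0]
force: [-0.0, 0.2, -0.4]
opening: 0.195
grip_force: 30.0
t 26.9 need dx dy dz [-0.      0.0014 -0.0004] turn 0.0 lane [-0.0564  0.    ] z 0.0616 tilt [ 0. -0. -1.] F [-0.   0.2 -0.4] open 0.195 j6 0.02
```

```bash
python3 drive.py '[[[0,0,0.0005,0,0],[0,0,0,0,0.23],[0,0,0,0,0.23],[0,0,0,0,0.23],[0,0.009,0,0,0.23],[0,0.009,0,0,0.23],[0,0.009,0,0,0.23],[0,0,0,0,0.23],[0,0,0,0,0.23]]]'; python3 drive.py '[[[0,0.004,0,0,0.23],[0,0.004,0,0,0.23],[0,0,0,0,0.23]]]'; python3 go.py lane -.013 0 .062
```

```text
clock: 28.02
tcp_pos: [0.5031, 0.0195, 0.0609]
tcp_rot: [-0.0, 0.724, 0.69, -0.0]
force: [-0.7, -0.1, 0.1]
opening: 0.229
grip_force: 0.1
clock: 28.4
tcp_pos: [0.5113, 0.0191, 0.0612]
tcp_rot: [0.0, 0.724, 0.69, 0.0]
force: [-0.7, -0.6, 0.2]
opening: 0.232
grip_force: 0.1
t 28.4 need dx dy dz [-0.0001  0.0082 -0.0008] turn -0.0 lane [-0.0212  0.0001] z 0.0612 tilt [ 0. -0. -1.] F [-0.7 -0.6  0.2] open 0.232 j6 0.02
```

```bash
for i in 1 ; do python3 drive.py '[[[0,0.002,0,0,0.23],[0,0.002,0,0,0.23],[0,0,0,0,0.23]]]'; python3 drive.py '[[[0,0.002,0,0,0.23],[0,0,0,0,0.23]]]'; done; python3 go.py lane -.013 0 .062
```

```text
clock: 28.78
tcp_pos: [0.5152, 0.0189, 0.0612]
tcp_rot: [0.0, 0.724, 0.69, 0.0]
force: [-0.8, -0.2, 0.4]
opening: 0.23
grip_force: 0.2
clock: 29.02
tcp_pos: [0.5172, 0.0188, 0.0612]
tcp_rot: [0.0, 0.724, 0.69, 0.0]
force: [-0.2, 0.1, 1.6]
opening: 0.232
grip_force: 0.3
t 29.02 need dx dy dz [-0.0001  0.0023 -0.0008] turn 0.0 lane [-0.0153  0.0001] z 0.0612 tilt [ 0. -0. -1.] F [-0.2  0.1  1.6] open 0.232 j6 0.02
```

```bash
python3 drive.py '[[[0,0.001,0,0,0.23],[0,0,0,0,0.23]]]' | grep -E 'force|tcp_pos'; python3 drive.py '[[[0,0.001,0,0,0.23],[0,0,0,0,0.23]]]'| grep -E 'force|tcp_pos'; python3 go.py lane -.013 0 .062
```

```text
tcp_pos: [0.5181, 0.0187, 0.0611]
force: [-0.5, 0.2, 0.7]
grip_force: 0.6
tcp_pos: [0.5192, 0.0187, 0.0611]
force: [-1.3, -0.6, 0.5]
grip_force: 0.6
t 29.52 need dx dy dz [-0.0001  0.0004 -0.0009] turn -0.0 lane [-0.0134  0.0001] z 0.0611 tilt [ 0. -0. -1.] F [-1.3 -0.6  0.5] open 0.232 j6 0.02
```

```bash
python3 drive.py '[[[0,0.001,0,0,0.23],[0,0,0,0,0.23]]]' | grep -E 'force|tcp_pos'; python3 drive.py '[[[0,0.001,0,0,0.23],[0,0,0,0,0.23]]]'| grep -E 'force|tcp_pos'; python3 go.py lane -.013 0 .062
```

```text
tcp_pos: [0.5202, 0.0186, 0.0612]
force: [-1.3, -0.9, 1.8]
grip_force: 0.6
tcp_pos: [0.5212, 0.0186, 0.0611]
force: [-1.2, -0.1, 1.1]
grip_force: 0.7
t 30.02 need dx dy dz [-0.0001 -0.0016 -0.0009] turn 0.0 lane [-0.0114  0.0001] z 0.0611 tilt [ 0.  0. -1.] F [-1.2 -0.1  1.1] open 0.231 j6 0.02
```

```bash
python3 drive.py '[[[0,0.001,0,0,0.23],[0,0,0,0,0.23]]]' | grep -E 'force|tcp_pos'; python3 drive.py '[[[0,0.001,0,0,0.23],[0,0,0,0,0.23]]]'| grep -E 'force|tcp_pos'; python3 go.py lane -.013 0 .062
python3 - <<'E'
from plant import bot, capture
import cv2
s=capture("scene")["color"][...,::-1]
cv2.imwrite("pics/c7.png",cv2.resize(s[130:215,195:295],None,fx=7,fy=7,interpolation=cv2.INTER_CUBIC))
E
```

```text
tcp_pos: [0.5222, 0.0186, 0.0611]
force: [-1.3, -0.4, 0.6]
grip_force: 0.7
tcp_pos: [0.5232, 0.0185, 0.0612]
force: [-1.0, -0.8, 1.0]
grip_force: 0.7
t 30.52 need dx dy dz [-0.0001 -0.0037 -0.0008] turn 0.0 lane [-0.0093  0.0001] z 0.0612 tilt [ 0. -0. -1.] F [-1.  -0.8  1. ] open 0.228 j6 0.02
```

View pics/c7.png

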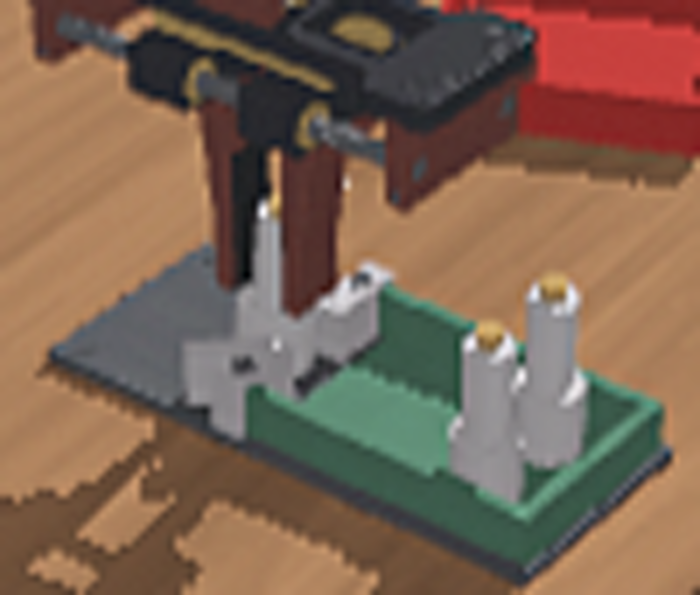

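Both good pillars stand in the bay at crop (490,410) and (553,370). The third is at the jaws with its barrel on the funnel at (265,340), and it resists lightly. I'll back off, clamp it upright and press again gently for a clear verdict.

```bash
python3 drive.py '[[[0,-0.004,0,0,0.23],[0,-0.004,0,0,0.23],[0,0,0,0,0.23],[0,0,0,0,0],[0,0,0,0,0],[0,0,0,0,0]]]' | grep -E 'force|tcp_pos'; python3 drive.py '[[[0,0.002,0,0,0],[0,0,0,0,0]]]'| grep -E 'force|tcp_pos';python3 drive.py '[[[0,0.001,0,0,0],[0,0,0,0,0]]]'| grep -E 'force|tcp_pos';python3 go.py lane -.013 0 .062
```

```text
tcp_pos: [0.515, 0.0189, 0.0611]
force: [-0.6, -0.2, 0.8]
grip_force: 30.0
tcp_pos: [0.5173, 0.0188, 0.0611]
force: [-0.1, 0.3, -0.6]
grip_force: 30.0
tcp_pos: [0.5182, 0.0187, 0.0611]
force: [-1.3, 0.2, 0.5]
grip_force: 30.0
t 31.82 need dx dy dz [-0.0001  0.0013 -0.0009] turn -0.0 lane [-0.0143  0.0001] z 0.0611 tilt [ 0.  0. -1.] F [-1.3  0.2  0.5] open 0.199 j6 0.02
```

```bash
python3 drive.py '[[[0,0.001,0,0,0],[0,0,0,0,0]]]'| grep -E 'force|tcp_pos';python3 drive.py '[[[0,0.0005,0,0,0],[0,0,0,0,0]]]'| grep -E 'force|tcp_pos';python3 go.py lane -.013 0 .062
```

```text
tcp_pos: [0.5192, 0.0187, 0.0611]
force: [-1.0, -0.1, 0.5]
grip_force: 30.0
tcp_pos: [0.5196, 0.0187, 0.0611]
force: [-0.7, 0.1, 0.8]
grip_force: 30.0
t 32.33 need dx dy dz [-0.0001 -0.0001 -0.0009] turn -0.0 lane [-0.0129  0.0001] z 0.0611 tilt [ 0. -0. -1.] F [-0.7  0.1  0.8] open 0.198 j6 0.02
```

```bash
python3 drive.py '[[[0,0.001,0,0,0],[0,0,0,0,0]]]'| grep -E 'force|tcp_pos';python3 drive.py '[[[0,0.001,0,0,0],[0,0,0,0,0]]]'| grep -E 'force|tcp_pos';python3 go.py lane -.013 0 .062
```

```text
tcp_pos: [0.5207, 0.0186, 0.0611]
force: [-0.6, 0.4, -0.0]
grip_force: 30.0
tcp_pos: [0.5217, 0.0186, 0.0611]
force: [-1.0, -0.4, -0.2]
grip_force: 30.0
t 32.83 need dx dy dz [-0.0001 -0.0022 -0.0009] turn 0.0 lane [-0.0108  0.0001] z 0.0611 tilt [ 0. -0. -1.] F [-1.  -0.4 -0.2] open 0.197 j6 0.02
```

```bash
python3 drive.py '[[[0,0.001,0,0,0],[0,0,0,0,0]]]'| grep -E 'force|tcp_pos';python3 drive.py '[[[0,0.001,0,0,0],[0,0,0,0,0]]]'| grep -E 'force|tcp_pos';python3 go.py lane -.013 0 .062
```

```text
tcp_pos: [0.5226, 0.0185, 0.0611]
force: [-0.9, 0.8, 0.3]
grip_force: 30.0
tcp_pos: [0.5232, 0.0184, 0.0611]
force: [-4.4, -0.4, 2.1]
grip_force: 30.0
t 33.33 need dx dy dz [ 0.0001 -0.0037 -0.0009] turn -0.0 lane [-0.0093 -0.0001] z 0.0611 tilt [-0.001 -0.    -1.   ] F [-4.4 -0.4  2.1] open 0.199 j6 0.02
```

First resistance comes at −9.3 mm. To rule out a lateral offset, I'll loosen so it can self-centre and push a few mm more.

```bash
python3 drive.py '[[[0,0,0,0,0.22],[0,0,0,0,0.22],[0,0.001,0,0,0.22],[0,0.001,0,0,0.22],[0,0,0,0,0.22]]]'| grep -E 'force|tcp_pos';python3 drive.py '[[[0,0.001,0,0,0.22],[0,0,0,0,0.22]]]'| grep -E 'force|tcp_pos';python3 drive.py '[[[0,0.0005,0,0,0.22],[0,0,0,0,0.22]]]'| grep -E 'force|tcp_pos';python3 go.py lane -.013 0 .062
```

```text
tcp_pos: [0.5256, 0.0184, 0.0612]
force: [-2.2, -0.1, 1.6]
grip_force: 0.8
tcp_pos: [0.5263, 0.0184, 0.0613]
force: [-4.2, 0.4, 3.1]
grip_force: 2.4
tcp_pos: [0.5266, 0.0184, 0.0613]
force: [-5.9, -0.4, 5.2]
grip_force: 3.6
t 34.45 need dx dy dz [-0.0001 -0.0071 -0.0006] turn 0.0 lane [-0.0059  0.0001] z 0.0613 tilt [-0.001  0.    -1.   ] F [-5.9 -0.4  5.2] open 0.221 j6 0.02
```

It stops with rising force, and its barrel was visibly thicker in the image too, so it is oversize. I'll back off, clamp, lift and take it to the tray.

```bash
python3 drive.py '[[[0,-0.006,0,0,0.22],[0,-0.01,0,0,0.22],[0,-0.01,0,0,0.22],[0,0,0,0,0.22],[0,0,0,0,0],[0,0,0,0,0],[0,0,0,0,0],[0,0,-0.03,0,0],[0,0,-0.03,0,0],[0,0,0,0,0]]]';python3 go.py world .495 .272 .12
```

```text
clock: 35.7
tcp_pos: [0.5027, 0.0195, 0.1235]
tcp_rot: [0.002, 0.724, 0.69, 0.002]
force: [-0.2, 0.9, -0.7]
opening: 0.195
grip_force: 30.0
t 35.7 need dx dy dz [ 0.2518 -0.0198  0.0035] turn -0.0 lane [-0.0299  0.0001] z 0.1235 tilt [ 0.005 -0.    -1.   ] F [-0.2  0.9 -0.7] open 0.195 j6 0.02
```

```bash
python3 drive.py '[[[0.042,-0.0033,0,0,0],[0.042,-0.0033,0,0,0],[0.042,-0.0033,0,0,0],[0.042,-0.0033,0,0,0],[0.042,-0.0033,0,0,0],[0.042,-0.0033,0,0,0],[0,0,0.025,0,0],[0,0,0.025,0,0],[0,0,0,0,0],[0,0,0,0,0]]]';python3 go.py world .495 .272 .060
```

```text
clock: 36.95
tcp_pos: [0.4935, 0.2721, 0.0711]
tcp_rot: [-0.0, 0.724, 0.69, -0.0]
force: [0.3, -0.5, -0.9]
opening: 0.199
grip_force: 30.0
t 36.95 need dx dy dz [-0.0001  0.0015  0.0111] turn -0.0 lane [-0.0512  0.252 ] z 0.0711 tilt [-0. -0. -1.] F [ 0.3 -0.5 -0.9] open 0.199 j6 0.49
```

```bash
python3 drive.py '[[[0,0,0.006,0,0],[0,0,0.003,0,0],[0,0,0,0,0],[0,0,0,0,0]]]';python3 drive.py '[[[0,0,0.002,0,0],[0,0,0,0,0],[0,0,0,0,0]]]'; python3 go.py world .495 .272 .060
```

```text
clock: 37.45
tcp_pos: [0.4935, 0.2723, 0.0624]
tcp_rot: [0.0, 0.724, 0.69, 0.0]
force: [-0.1, -0.1, -0.8]
opening: 0.202
grip_force: 30.0
clock: 37.83
tcp_pos: [0.4934, 0.2722, 0.0601]
tcp_rot: [-0.0, 0.724, 0.69, -0.0]
force: [-0.5, 0.3, 0.3]
opening: 0.197
grip_force: 30.0
t 37.83 need dx dy dz [-0.0002  0.0016  0.0001] turn -0.0 lane [-0.0512  0.2521] z 0.0601 tilt [-0. -0. -1.] F [-0.5  0.3  0.3] open 0.197 j6 0.49
```

```bash
python3 drive.py '[[[0,0,0.001,0,0],[0,0,0,0,0],[0,0,0,0,0]]]' | grep -E '^force|tcp_pos'; python3 drive.py '[[[0,0,0,0,0.22],[0,0,0,0,0.22],[0,0,0,0,0.5],[0,0,0,0,0.5],[0,0,0,0,0.5],[0,0,-0.05,0,0.5],[0,0,-0.05,0,0.5],[0,0,-0.05,0,0.5],[0,0,0,0,0.5]]]'
python3 - <<'E'
from plant import bot, capture
import cv2,numpy as np
s=capture("scene")["color"][...,::-1];t=capture("top")["color"][...,::-1]
cv2.imwrite("pics/s8.png",s);cv2.imwrite("pics/t8.png",t)
c=np.zeros((600,800,3),np.uint8);c[:400,:800]=cv2.resize(s[110:210,190:390],None,fx=4,fy=4,interpolation=cv2.INTER_CUBIC)
c[400:600,:800]=cv2.resize(t[160:270,80:410],(800,200)) if False else cv2.resize(t[165:265,80:400],None,fx=2,fy=2)[:, :640].repeat(1,0) if False else 0
c[400:600,:640]=cv2.resize(t[165:265,80:400],(640,200));cv2.imwrite("pics/c8.png",c)
E
```

```text
tcp_pos: [0.4934, 0.2722, 0.0591]
force: [0.2, 0.6, -0.4]
clock: 39.33
tcp_pos: [0.4951, 0.273, 0.215]
tcp_rot: [0.002, 0.724, 0.69, 0.005]
force: [0.6, -0.3, -0.1]
opening: 0.5
grip_force: 0.0
```

View pics/c8.png

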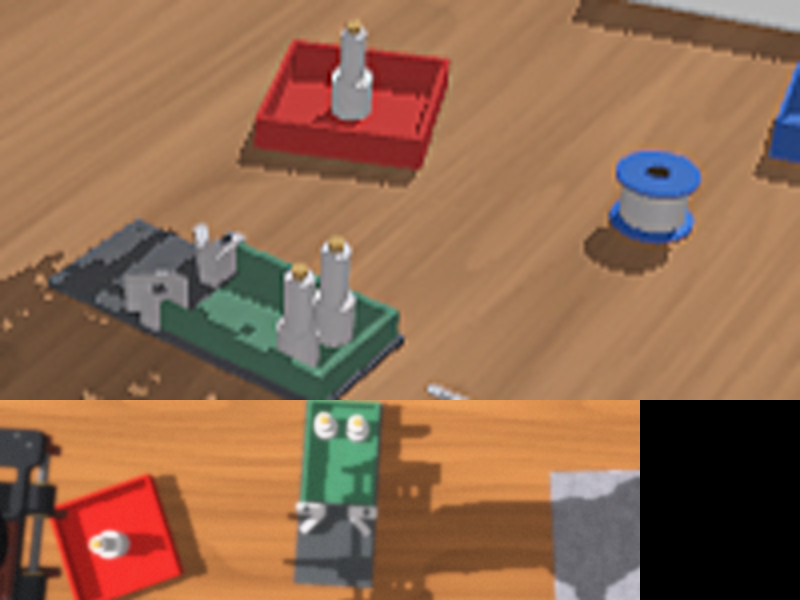

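The oversize pillar stands in the tray at (352,90), and both good ones stand in the bay at (298,320) and (335,300). The gripper is clear, so I'm handing in.

```bash
python3 -c "
from plant import bot, capture
print(bot.job_done())"
```

```text
the job is handed in; nothing more can be done
None
```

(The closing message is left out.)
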